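# Close up a photo-curing unit and start it

## Task

Get the curing unit running, pushing with the fingers only: push the loaded blue-fronted tray fully home, then swing the amber lid down until it is fully shut, then press the green start button all the way in and let go. Nothing is to be picked up: the dish and the two vials riding on the tray stay untouched and upright, the other bench things stay where they are, and the button must not be pressed before both tray and lid are shut.

Things in the scene. Friction and masses are not known exactly. Their poses are not given: they have to be found in the camera images.
- unit: White curing unit, fixed. Origin on the bench under the middle of the chamber's front opening; +x runs into the unit, +y to its lid-hinge side, z up. Chamber: x 0 to 150, y -107 to +107 mm, walls 100 mm high, open at front and top. On its -y side the control column: x -12 to +150, y -107 to -202 mm, flat top 100 mm up, with the start button.
- tray (a joint): Sliding sample tray, m: 0 = fully home (front panel against the chamber), grows as it comes out towards the unit's -x, up to 0.09. It needs about 1.5 N to move (plus 6 N per m/s) and stays where it is left. Home hard stop at 0.
- tray_front (a point): Centre of the outer face of the off-white push pad on the tray's blue front panel, 76 mm above the bench; moves with the tray, axes parallel to the unit's. Pad: flat, 50 mm wide, 34 mm high, 10 mm proud of the panel (204 mm wide, 12 mm thick, 14 to 96 mm above the bench). Push it along the unit's +x. Tray home: this point is at unit x = -22, y = -60 mm (away from the open lid).
- lid (a joint): Amber see-through lid, rad: 0 = fully shut (level on the chamber), grows as it opens, 1.5 = nearly upright at its stop. A stiff hinge (about 0.25 N m): it stays at any angle where it is left, and about 2 to 4 N at its free edge moves it. At angle a the lid rises from the hinge, leaning over the chamber.
- lid_hinge (a point): Middle of the lid's hinge line, at the lid's outer (upper) face, 70 mm behind the chamber's front, at unit y = +107 mm with the lid shut, 107 mm above the bench; the hinge line runs along the unit's x at the lid's +y edge.
- lid_edge (a point): Middle of the lid's free edge on its outer (upper) face, 209 mm from lid_hinge; moves with the lid. Its z axis is the outer face's outward normal (up when shut), its y axis points from free edge to hinge. The lid is a flat plate, 160 mm along x, 209 mm hinge to edge, 6 mm thick, with an orange strip along the free edge. Shut: this point is at unit y = -102 mm, 107 mm above the bench.
- start (a joint): Green start button, m: 0 = released, 0.006 = fully in; spring, about 5 N when fully in; springs back when let go.
- start_top (a point): Centre of the top of the round green start button (28 mm across), on the control column's top; it is pressed straight down. It moves down with the button.
- dish: White culture dish with a blue printed lattice, 60 mm across, 12 mm high, loose on the tray; origin at the centre of its underside.
- vial_a: Glass vial with a red cap, 26 mm across, 46 mm high, standing loose on the tray; origin at the centre of its underside, z up its axis.
- vial_b: Glass vial with a yellow cap, 26 mm across, 46 mm high, standing loose on the tray; origin at the centre of its underside, z up its axis.
- dropper: Small amber bottle, 28 mm across, 50 mm high, standing loose on the back of the control column's top; origin at the centre of its underside. A bystander.
- beaker: Glass beaker, 72 mm across, 90 mm high, loose on the bench at the left or right; origin at the centre of its underside. A bystander.
- jar: Jar with a blue cap, 60 mm across, 80 mm high, loose on the bench at the right or left; origin at the centre of its underside. A bystander.
- spatula: Spatula about 190 mm long lying loose on the bench at the right. A bystander.
- tip_box: Blue pipette-tip box, 120 x 85 mm, 72 mm high with its yellow tips, loose on the bench at the left; origin at the centre of its underside. A bystander.
Not all that is in view belongs to the job. Leave any black, purple or turquoise look-alike of the vial_b alone.

How it is judged:
By the outcome, as a careful person would: the job done as asked, in the order asked, and still so for the second after the job is handed in, with the robot touching nothing.
It also fails if it takes over 61 s, if anything falls off the work surface, if the arm or the gripper's body presses on something with over 40 N, if the wrist force passes 120 N, or if a joint passes its speed limit or range.

## Robot

A 6-joint arm with a two-finger parallel gripper is mounted at the origin on the work surface. World frame = base frame: x ahead of the robot, y to its left, z up, the work surface at z = 0. Lengths are in m, angles in rad, forces in N, time in s.
With the tool pointing down it reaches from about 0.35 to 0.775 m from the base axis. Payload 7.3 kg.
Tool frame: the origin (TCP) lies between the finger pads; the fingertips stand ahead of it and the grasp point (between the pads) lies 6 mm ahead of it (robot.tip_extent is the x of the fingertips in the tool frame, in m); x points along the fingers, z is the direction in which the jaws open and shut, and the axes are right-handed (so a half turn about x gives the same grasp; the last joint's range is limited). The gripper opens to 92 mm and grips with 3 to 60 N. Pads are 19 mm wide; open, the fingers measure 130 mm over their backs; the gripper's body (75 mm by 190 mm) begins 47 mm behind the grasp point.
Start: joints at [1.071, 0.342, 1.524, -0, 1.275, -0.146], TCP at [0.182, 0.493, 0.228] pointing down, gripper open.
Joint ranges: [-2.53, 2.53], [-0.77, 2.02], [0.04, 2.7], [-1, 4.14], [0.28, 2.66], [-3.11, 3.11]. Speed limits (rad/s): [2.57, 2.57, 3.14, 3.14, 3.14, 3.14].

## Interface

Orientations are given as [roll, pitch, yaw] about the fixed x, y, z axes, in that order (R = Rz(yaw) Ry(pitch) Rx(roll)).
In Python, from cell import robot gives the robot as it stands. The module is installed in compiled form; this text tells all that it offers.
- The arm moves only by the shell command python3 -m creep 'ROWS' [FORCE]. ROWS is JSON, a list of rows, each an object with "translation": the shift along the tool's x, y, z in m, a list of three; "twist": the turn, a rotation vector about the tool's x, y, z in rad, a list of three; "hand": the opening in per cent of the stroke, from 0 (shut) to 100 (fully open). A call has 1 to 5 rows; each row is the pose to reach, as a shift and turn from the pose measured when the call began, along the tool's axes at that moment; what a row does not reach only later rows make up. A row lasts 1/10 s, in which the tool goes at most 50 mm and 8.59 degrees, less where a joint would pass 70% of its speed; a pose out of reach is approached as far as the arm can. A call with a gripper value outside its range is refused whole. The fingers move at their own pace and stop on an object; FORCE is the grip in N (left out, the last holds). Time passes only in rows, so rows that repeat a pose let the fingers close. It gives the time, the measured TCP pose, the force and the opening at its end, in the units of the state.
- robot.observe(): the state, without advancing time (a new reading comes with each control period).
- robot.read_camera(name): name is "scene" or "top" or "wrist"; returns the picture (420x560x3 uint8, blue, green, red); there is no depth.
- robot.calibration(name): a dict with "intrinsics" (3x3 intrinsics, pixels), "cam_to_world" (4x4, takes a point from camera to world coordinates); the wrist camera has in their place "mount" (4x4, takes a point from camera to tool coordinates, whose origin is the TCP and whose axes are the tool frame's). Camera axes: x right, y up, looking along -z (the intrinsics and any distortion apply to the point x, -y, -z); pixel columns grow to the right and rows downward; lengths in m; the calibration is good to about 2 mm. A picture is of the moment at which its call begins: read the wrist's pose just before it. calibration takes no time and is no camera call.
- robot.hand_in(): hands the job in, once; it reports no verdict.
The state is a dict: "time": time; "qpos": joint angles; "qvel": joint speeds; "joint_efforts": joint torques, N m; "tool_pos": TCP position; "tool_rot": TCP orientation; "contact_force": force on the tool from outside, world axes, zero at the start; "torque": the same for the moment, N m; "opening": finger opening in m.
Only numpy, scipy, OpenCV 4.12 (cv2) and the standard library are available. Lean on these libraries where they do the work, as an engineer would, in place of code of your own. Each camera call takes 0.05 s, during which the arm holds its last target. There are 200 camera calls.

## Working session

There is one attempt and no reset: what is moved stays moved. The work goes in short steps, Python scripts to look and compute and a shell command to move; the robot and the scene stay as the last step left them, time stands still between calls to the robot, and variables do not carry over. Pictures are saved under pics/ and viewed, about 8 in all and at most 12, crops included, and the job is handed in when it is done.

```bash
mkdir -p pics; ls; python3 - <<'E'
from cell import robot
import cv2,numpy as np
for n in("scene","top"):
    cv2.imwrite(f"pics/{n}0.png",robot.read_camera(n)); c=robot.calibration(n)
    print(n,{k:np.round(v,4).tolist() if not isinstance(v,str) else v for k,v in c.items()})
c=robot.calibration("wrist");print({k:np.round(v,4).tolist() for k,v in c.items()})
s=robot.observe();print(s,robot.tip_extent)
E
```

```text
pics
scene {'intrinsics': [[491.9368, 0.0, 277.8081], [0.0, 491.9368, 210.7499], [0.0, 0.0, 1.0]], 'cam_to_world': [[0.5726, -0.4383, 0.6928, 1.4355], [0.8197, 0.3229, -0.4731, -0.6203], [-0.0163, 0.8388, 0.5442, 0.805], [0.0, 0.0, 0.0, 1.0]]}
top {'intrinsics': [[425.4557, 0.0, 272.3652], [0.0, 425.4557, 209.1719], [0.0, 0.0, 1.0]], 'cam_to_world': [[-0.0031, 0.9821, -0.1883, 0.3662], [-1.0, -0.002, 0.0062, 0.0001], [0.0057, 0.1883, 0.9821, 1.2121], [0.0, 0.0, 0.0, 1.0]]}
{'intrinsics': [[309.3623, 0.0, 283.351], [0.0, 309.3623, 212.3279], [0.0, 0.0, 1.0]], 'mount': [[-0.0012, 0.2968, -0.9549, -0.1558], [0.0009, 0.9549, 0.2968, 0.0795], [1.0, -0.0005, -0.0014, -0.0001], [0.0, 0.0, 0.0, 1.0]]}
{'time': 0.1, 'qpos': array([ 1.07101388e+00,  3.42636521e-01,  1.52486069e+00,  1.84667110e-10,
        1.27537231e+00, -1.46028319e-01]), 'qvel': array([-0.00012025, -0.0012597 , -0.00314969, -0.0013087 , -0.00034624,
        0.00117337]), 'joint_efforts': array([ 2.99194871e-03, -4.32006919e+01, -2.44694352e+01,  7.21384515e-02,
        5.25687612e-02, -6.08989467e-05]), 'tool_pos': array([0.18170725, 0.49220581, 0.22734425]), 'tool_rot': array([ 2.9955642 ,  1.56951946, -2.07057891]), 'contact_force': array([-0.58230666,  0.27403188,  0.45854552]), 'torque': array([ 0.02832424,  0.05063559, -0.00835418]), 'opening': 0.0915292929996721} 0.025
```

View pics/scene0.png

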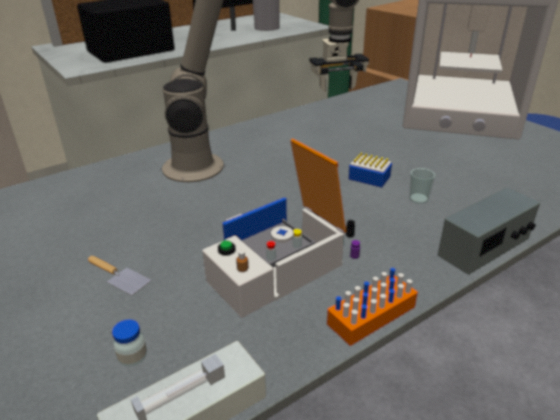

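View pics/top0.png

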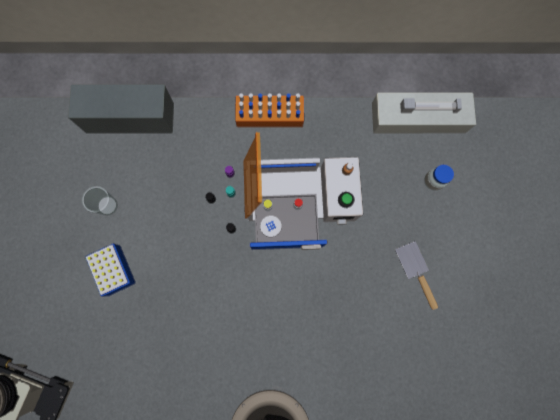

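Top view: unit near centre, blue panel at row ~244 and pad at (312,246). The lid is upright at x≈253, the green button is at (346,200) and the dropper at (349,168). The vials at (267,204) yellow and (298,203) red are on the tray. The black, purple and turquoise look-alikes at (210–231,170–228) are outside the unit and stay alone.

```bash
cat > h.py <<'E'
import numpy as np,cv2
from cell import robot
from scipy.spatial.transform import Rotation as R
def cam(n):
    c=robot.calibration(n);K=np.array(c["intrinsics"])
    if n=="wrist":
        s=robot.observe();T=np.eye(4);T[:3,:3]=R.from_euler("xyz",s["tool_rot"]).as_matrix();T[:3,3]=s["tool_pos"]
        return K,T@np.array(c["mount"])
    return K,np.array(c["cam_to_world"])
def ray(n,uv,C=None):
    K,T=C or cam(n);d=np.linalg.inv(K)@[uv[0],uv[1],1];d=T[:3,:3]@(d*[1,-1,-1]);return T[:3,3],d/np.linalg.norm(d)
def onz(n,uv,z,C=None):
    o,d=ray(n,uv,C);return o+d*(z-o[2])/d[2]
def two(n1,u1,n2,u2):
    o1,d1=ray(n1,u1);o2,d2=ray(n2,u2)
    A=np.c_[d1,-d2];t=np.linalg.lstsq(A,o2-o1,rcond=None)[0];p,q=o1+t[0]*d1,o2+t[1]*d2
    return (p+q)/2,np.linalg.norm(p-q)
def proj(n,p,C=None):
    K,T=C or cam(n);q=T[:3,:3].T@(np.array(p)-T[:3,3]);q=q*[1,-1,-1];return (K@q/q[2])[:2]
E
python3 - <<'E'
from h import *
t=cv2.imread("pics/top0.png");s=cv2.imread("pics/scene0.png")
def blobs(im,lo,hi,roi,nm):
    h=cv2.cvtColor(im,cv2.COLOR_BGR2HSV);m=cv2.inRange(h,lo,hi);k=np.zeros_like(m);x0,y0,x1,y1=roi;k[y0:y1,x0:x1]=m[y0:y1,x0:x1]
    n,l,st,c=cv2.connectedComponentsWithStats(k)
    for i in range(1,n):
        if st[i,4]>15:print(nm,st[i].tolist(),c[i].round(1), np.round(cv2.minAreaRect(np.argwhere(l==i)[:,::-1].astype(np.float32))[2],1))
    return l
for nm,lo,hi in(("green",(45,120,50),(85,255,255)),("blue",(105,150,60),(130,255,255)),("orange",(5,150,100),(20,255,255)),("red",(0,180,100),(4,255,255)),("yel",(25,150,100),(35,255,255)),("white",(0,0,190),(180,40,255))):
    blobs(t,lo,hi,(235,120,370,260),"top "+nm);blobs(s,lo,hi,(195,130,360,320),"scene "+nm)
cv2.imwrite("pics/crop1.png",np.hstack([cv2.resize(t[125:260,235:370],None,fx=4,fy=4,interpolation=2)[:540,:400*2],]))
E
```

```text
top green [341, 193, 12, 11, 98] [346.2 198.3] 45.0
scene green [220, 240, 13, 11, 93] [225.6 245.3] 26.6
top blue [262, 164, 54, 4, 114] [288.2 165.3] 88.0
top blue [250, 240, 77, 9, 398] [284.7 243.9] 87.8
scene blue [349, 166, 11, 15, 135] [354.5 173. ] 90.0
scene blue [223, 198, 63, 41, 1332] [256.2 219.7] 67.1
scene blue [336, 297, 5, 11, 31] [337.8 301.1] 90.0
top orange [236, 120, 68, 2, 135] [269.3 120.5] 90.0
top orange [244, 133, 18, 82, 571] [254.  175.4] 88.1
scene orange [291, 139, 54, 92, 2659] [318.8 182.8] 78.7
scene orange [238, 258, 9, 6, 38] [241.8 260.9] 81.9
scene orange [328, 295, 26, 25, 283] [339.7 311.5] 90.0
scene orange [357, 301, 3, 19, 40] [358.4 311.5] 90.0
top red [295, 199, 7, 7, 33] [298.2 202.2] 45.0
scene red [267, 242, 8, 6, 37] [270.6 244.3] 90.0
top yel [264, 200, 7, 7, 34] [267.2 203.4] 63.4
scene yel [294, 229, 8, 6, 41] [297.1 231.4] 90.0
top white [261, 159, 58, 4, 143] [290.  160.5] 88.0
top white [326, 158, 36, 57, 1430] [342.3 185.4] 86.4
top white [262, 168, 60, 49, 1348] [293.  184.5] 86.4
top white [261, 216, 20, 20, 228] [270.3 225.5] 90.0
scene white [278, 210, 63, 55, 230] [313.7 239.9] 27.0
scene white [272, 227, 20, 12, 115] [281.5 232.8] 90.0
scene white [204, 237, 68, 48, 1147] [238.7 262.2] 43.9
```

View pics/crop1.png

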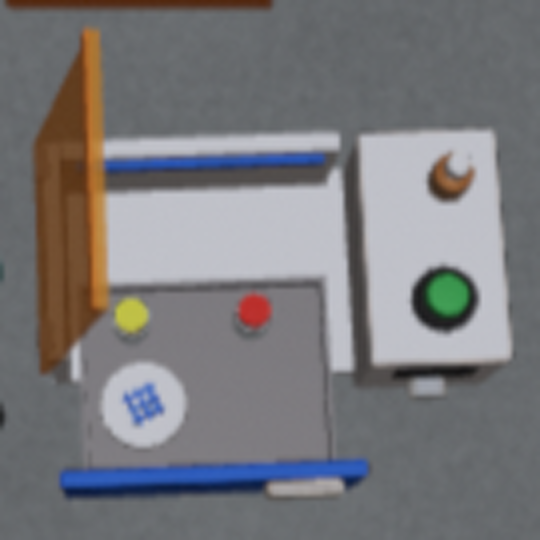

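The crop shows the tray nearly out (panel at rows 466–490 of crop), the pad under its right half (268–343), the button at (447,297), and the column top's corners at (357,132), (495,130), (512,362) and (370,366).

```bash
python3 - <<'E'
from h import *
f=lambda u:(235+u[0]/4-.4,125+u[1]/4-.4)
C=[onz("top",f(u),.1) for u in((357,132),(495,130),(512,362),(370,366))]
print("col corners BL,BR,FR,FL\n",np.round(C,4))
# fit yaw/origin: unit coords
U=np.array([(.150,-.107),(.150,-.202),(-.012,-.202),(-.012,-.107)]);P=np.array(C)[:,:2]
u0=U-U.mean(0);p0=P-P.mean(0);y=np.arctan2((u0[:,0]*p0[:,1]-u0[:,1]*p0[:,0]).sum(),(u0*p0).sum())
M=np.array([[np.cos(y),-np.sin(y)],[np.sin(y),np.cos(y)]]);o=P.mean(0)-M@U.mean(0)
print("yaw",y,"origin",o,"res",np.round(P-(U@M.T+o),4).tolist())
print("btn",two("top",(346.2,198.3),"scene",(225.6,245.3)))
for a,b in(((62,474),(366,461)),):
    A,B=onz("top",f(a),.096),onz("top",f(b),.096);print("panel back-top",A,B,np.arctan2(-(A-B)[0],(A-B)[1]),[(M.T@(q[:2]-o)).round(4) for q in(A,B)])
b=two("top",(346.2,198.3),"scene",(225.6,245.3))[0];print("btn unit",M.T@(b[:2]-o))
# lid edge at angle: top strip ends crop (90,30),(100,306)
for u in((90,30),(98,306)):
    for z in(.27,.3,.315):
        q=onz("top",f(u),z);print(z,(M.T@(q[:2]-o)).round(4))
# scene lid strip corners
h=cv2.cvtColor(cv2.imread("pics/scene0.png"),cv2.COLOR_BGR2HSV);m=cv2.inRange(h,(5,150,100),(20,255,255))
k=np.zeros_like(m);k[130:250,285:350]=m[130:250,285:350]
c=max(cv2.findContours(k,0,1)[0],key=cv2.contourArea);print(cv2.approxPolyDP(c,4,True)[:,0].tolist())
E
```

```text
col corners BL,BR,FR,FL
 [[ 0.7222 -0.1477  0.1   ]
 [ 0.7235 -0.242   0.1   ]
 [ 0.5628 -0.2466  0.1   ]
 [ 0.5603 -0.1521  0.1   ]]
yaw 0.026166658976813802 origin [ 0.5692014  -0.04447333] res [[0.0003, -0.0002], [-0.0009, 0.0005], [0.0003, 0.0001], [0.0003, -0.0004]]
btn (array([ 0.60529496, -0.20239035,  0.11416329]), np.float64(0.0007930605394126974))
panel back-top [0.48936855 0.05194094 0.096     ] [ 0.49745918 -0.14831846  0.096     ] 0.04037880668052335 [array([-0.0773,  0.0985]), array([-0.0744, -0.1019])]
btn unit [ 0.03194952 -0.1588073 ]
0.27 [0.1628 0.0695]
0.3 [0.1511 0.0689]
0.315 [0.1453 0.0686]
0.27 [-0.002   0.0687]
0.3 [-0.0084  0.0681]
0.315 [-0.0115  0.0678]
[[292, 139], [304, 204], [344, 230], [337, 163]]
```

```bash
cat >> h.py <<'E'
YAW=.0262;O=np.array([.5692,-.0445,0])
MU=R.from_euler("z",YAW).as_matrix()
def unit2w(p): return MU@np.array(p)+O
def w2unit(p): return MU.T@(np.array(p)-O)
def plan(p_unit,sgn,z_dir=(1,0,0)):
    "shift/turn in tool axes to put fingertip (centre) at p_unit with tool down, jaw along sgn*unit x"
    s=robot.observe();Rt=R.from_euler("xyz",s["tool_rot"]).as_matrix()
    z=sgn*MU@np.array(z_dir);x=np.array([0,0,-1.]);G=np.c_[x,np.cross(z,x),z]
    tcp=unit2w(p_unit)-G[:,0]*robot.tip_extent
    print("t",round(s["time"],2),"tip unit",w2unit(s["tool_pos"]+Rt[:,0]*robot.tip_extent).round(4),"tcp goal",tcp.round(3),"F",s["contact_force"].round(1))
    print(" shift",(Rt.T@(tcp-s["tool_pos"])).round(4).tolist(),"twist",R.from_matrix(Rt.T@G).as_rotvec().round(4).tolist(),"q",s["qpos"].round(2).tolist())
E
python3 - <<'E'
from h import *
s=robot.observe();print(R.from_euler("xyz",s["tool_rot"]).as_matrix().round(3))
plan((-.15,-.06,.2),1);plan((-.15,-.06,.2),-1)
E
```

```text
[[-0.001 -0.938  0.346]
 [-0.001  0.346  0.938]
 [-1.     0.    -0.001]]
t 0.1 tip unit [-0.3733  0.5466  0.2023] tcp goal [ 0.421 -0.108  0.225] F [-0.6  0.3  0.5]
 shift [0.0029, -0.4324, -0.4806] twist [1.1908, -0.0012, 0.0006] q [1.07, 0.34, 1.52, 0.0, 1.28, -0.15]
t 0.1 tip unit [-0.3733  0.5466  0.2023] tcp goal [ 0.421 -0.108  0.225] F [-0.6  0.3  0.5]
 shift [0.0029, -0.4324, -0.4806] twist [-1.9508, -0.0007, -0.0014] q [1.07, 0.34, 1.52, 0.0, 1.28, -0.15]
```

```bash
python3 -m creep '[{"translation":[0,-0.037,-0.031],"twist":[0.14,0,0],"hand":0},{"translation":[0,-0.074,-0.062],"twist":[0.28,0,0],"hand":0},{"translation":[0,-0.111,-0.093],"twist":[0.42,0,0],"hand":0},{"translation":[0,-0.148,-0.124],"twist":[0.56,0,0],"hand":0},{"translation":[0,-0.185,-0.155],"twist":[0.70,0,0],"hand":0}]' 20; python3 -c "
from h import *
plan((-.15,-.06,.2),1)"
```

```text
time: 0.6
tool_pos: [0.3018, 0.2809, 0.2273]
tool_rot: [-2.651, 1.569, -2.14]
contact_force: [1.8, 0.1, -0.4]
opening: 0.0568
t 0.6 tip unit [-0.2588  0.3323  0.2023] tcp goal [ 0.421 -0.108  0.225] F [ 1.8  0.1 -0.4]
 shift [0.0027, -0.3977, -0.087] twist [0.4857, -0.0013, 0.0011] q [0.56, 0.14, 1.8, -0.0, 1.2, 0.05]
```

```bash
python3 -m creep '[{"translation":[0,-0.049,-0.01],"twist":[0.12,0,0],"hand":0},{"translation":[0,-0.098,-0.02],"twist":[0.25,0,0],"hand":0},{"translation":[0,-0.147,-0.03],"twist":[0.37,0,0],"hand":0},{"translation":[0,-0.196,-0.04],"twist":[0.485,0,0],"hand":0},{"translation":[0,-0.244,-0.05],"twist":[0.485,0,0],"hand":0}]'; python3 -c "
from h import *
plan((-.15,-.06,.15),1)"
```

```text
time: 1.1
tool_pos: [0.3775, 0.0425, 0.2276]
tool_rot: [-2.001, 1.569, -1.978]
contact_force: [2.4, 0.8, 0.5]
opening: 0.0165
t 1.1 tip unit [-0.1893  0.092   0.2026] tcp goal [ 0.421 -0.108  0.175] F [2.4 0.8 0.5]
 shift [0.0528, -0.1518, 0.0398] twist [-0.0027, -0.0006, 0.0013] q [-0.09, 0.07, 1.88, -0.0, 1.19, -0.11]
```

```bash
python3 -m creep '[{"translation":[0,-0.049,0.01],"twist":[0,0,0],"hand":0},{"translation":[0,-0.098,0.02],"twist":[0,0,0],"hand":0},{"translation":[0.01,-0.145,0.04],"twist":[0,0,0],"hand":0},{"translation":[0.055,-0.152,0.04],"twist":[0,0,0],"hand":0},{"translation":[0.09,-0.152,0.04],"twist":[0,0,0],"hand":0}]'; python3 - <<'E'
from h import *
cv2.imwrite("pics/w1.png",np.hstack([robot.read_camera("wrist")]))
C=cam("wrist")
plan((-.15,-.06,.068),1)
print("pad face corners expected",[proj("wrist",unit2w((-.098,y,.093)),C).round(0).tolist() for y in(-.085,-.035)])
E
```

```text
time: 1.6
tool_pos: [0.4211, -0.1107, 0.1361]
tool_rot: [-1.8, 1.569, -1.78]
contact_force: [0.1, 0.3, -0.5]
opening: 0.0004
t 1.65 tip unit [-0.1534 -0.0598  0.1063] tcp goal [ 0.421 -0.108  0.093] F [-4.3  0.7 -4.5]
 shift [0.0383, -0.0002, 0.0036] twist [-0.0053, -0.0095, -0.0031] q [-0.43, 0.29, 1.9, -0.0, 0.96, -0.45]
pad face corners expected [[361.0, 274.0], [367.0, 205.0]]
```

View pics/w1.png

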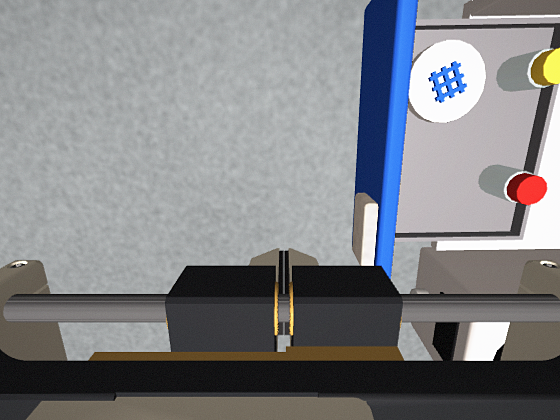

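Wrist view: fingers shut at (285,260). The pad is at (365,195–265) ahead of them with the panel behind it, and the dish and vials stand inside the tray. I'll lower and push.

```bash
python3 -m creep '[{"translation":[0.02,0,0.003],"twist":[0,0,0],"hand":0},{"translation":[0.038,0,0.003],"twist":[0,0,0],"hand":0},{"translation":[0.038,0,0.011],"twist":[0,0,0],"hand":0},{"translation":[0.038,0,0.019],"twist":[0,0,0],"hand":0},{"translation":[0.038,0,0.024],"twist":[0,0,0],"hand":0}]'
python3 -m creep '[{"translation":[0,0,0.005],"twist":[0,0,0],"hand":0},{"translation":[0,0,0.010],"twist":[0,0,0],"hand":0},{"translation":[0,0,0.015],"twist":[0,0,0],"hand":0},{"translation":[0,0,0.020],"twist":[0,0,0],"hand":0},{"translation":[0,0,0.025],"twist":[0,0,0],"hand":0}]'
python3 -c "
from h import *
plan((-.041,-.06,.068),1)"
```

```text
time: 2.15
tool_pos: [0.4433, -0.108, 0.0945]
tool_rot: [2.877, 1.564, 2.898]
contact_force: [-0.1, -0.1, 0.2]
opening: 0.0004
time: 2.65
tool_pos: [0.4686, -0.1075, 0.0944]
tool_rot: [2.875, 1.564, 2.897]
contact_force: [0.1, 0.8, -0.1]
opening: 0.0007
t 2.65 tip unit [-0.1024 -0.0603  0.0694] tcp goal [ 0.53  -0.106  0.093] F [ 0.1  0.8 -0.1]
 shift [0.0009, 0.0006, 0.0612] twist [-0.0048, -0.0068, -0.0019] q [-0.38, 0.43, 1.82, -0.0, 0.91, -0.41]
```

```bash
python3 -m creep '[{"translation":[0,0,0.005],"twist":[0,0,0],"hand":0},{"translation":[0,0,0.010],"twist":[0,0,0],"hand":0},{"translation":[0,0,0.015],"twist":[0,0,0],"hand":0},{"translation":[0,0,0.020],"twist":[0,0,0],"hand":0},{"translation":[0,0,0.025],"twist":[0,0,0],"hand":0}]'
python3 - <<'E'
from h import *
plan((-.041,-.06,.068),1)
cv2.imwrite("pics/w2.png",robot.read_camera("wrist"))
E
```

```text
time: 3.15
tool_pos: [0.494, -0.1067, 0.0943]
tool_rot: [2.837, 1.564, 2.859]
contact_force: [-1.9, 1.8, 4.1]
opening: 0.0008
t 3.15 tip unit [-0.077  -0.0602  0.0693] tcp goal [ 0.53  -0.106  0.093] F [-1.9  1.8  4.1]
 shift [0.0011, 0.0004, 0.0358] twist [-0.0048, -0.0068, -0.0021] q [-0.36, 0.46, 1.75, -0.0, 0.94, -0.39]
```

View pics/w2.png

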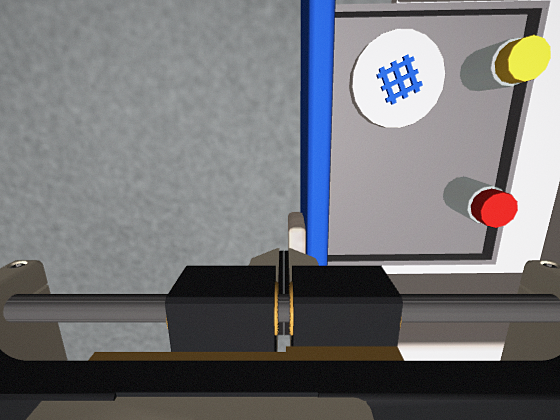

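The finger is now against the pad (295,235) and the tray is moving, with dish and vials upright. I'll carry on to the stop.

```bash
for i in 1 2; do python3 -m creep '[{"translation":[0,0,0.005],"twist":[0,0,0],"hand":0},{"translation":[0,0,0.010],"twist":[0,0,0],"hand":0},{"translation":[0,0,0.015],"twist":[0,0,0],"hand":0},{"translation":[0,0,0.020],"twist":[0,0,0],"hand":0}]' | egrep 'pos|force'; done
python3 -c "
from h import *
plan((-.041,-.06,.068),1)"
```

```text
tool_pos: [0.5153, -0.1063, 0.0943]
contact_force: [-1.4, 2.7, 5.3]
tool_pos: [0.5358, -0.1056, 0.0943]
contact_force: [-1.1, 4.0, 6.1]
t 4.0 tip unit [-0.0351 -0.0601  0.0693] tcp goal [ 0.53  -0.106  0.093] F [-1.1  4.   6.1]
 shift [0.0014, 0.0002, -0.006] twist [-0.0048, -0.0053, -0.0024] q [-0.34, 0.52, 1.64, 0.0, 0.99, -0.36]
```

```bash
for i in 1 2 3; do python3 -m creep '[{"translation":[0,0,0.002],"twist":[0,0,0],"hand":0},{"translation":[0,0,0.004],"twist":[0,0,0],"hand":0}]' | egrep 'pos|force'; done
python3 - <<'E'
from h import *
plan((-.041,-.06,.068),1)
cv2.imwrite("pics/w3.png",robot.read_camera("wrist"))
E
```

```text
tool_pos: [0.5402, -0.1054, 0.0943]
contact_force: [-1.9, 2.2, 4.6]
tool_pos: [0.5443, -0.1053, 0.0943]
contact_force: [-2.0, 2.9, 4.5]
tool_pos: [0.5476, -0.1053, 0.0943]
contact_force: [-7.9, 0.0, 9.6]
t 4.6 tip unit [-0.0234 -0.0601  0.0693] tcp goal [ 0.53  -0.106  0.093] F [-7.9  0.   9.6]
 shift [0.0014, 0.0001, -0.0178] twist [-0.0045, -0.0073, -0.0024] q [-0.33, 0.54, 1.6, -0.0, 1.0, -0.35]
```

View pics/w3.png

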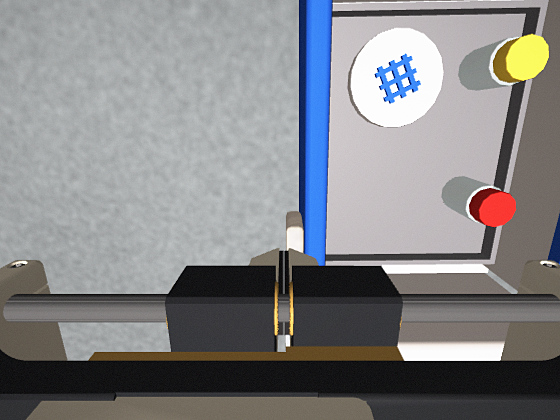

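```bash
for i in 1 2 3; do python3 -m creep '[{"translation":[0,0,0.0015],"twist":[0,0,0],"hand":0},{"translation":[0,0,0.003],"twist":[0,0,0],"hand":0}]' | egrep 'pos|force'; done
python3 - <<'E'
from h import *
plan((-.041,-.06,.068),1)
t=robot.read_camera("top");cv2.imwrite("pics/top1.png",t)
cv2.imwrite("pics/crop2.png",cv2.resize(t[125:260,225:370],None,fx=4,fy=4,interpolation=2))
E
```

```text
tool_pos: [0.5494, -0.1055, 0.0944]
contact_force: [-7.0, 0.8, 8.0]
tool_pos: [0.5511, -0.1056, 0.0944]
contact_force: [-5.3, 0.5, 8.2]
tool_pos: [0.5526, -0.1057, 0.0944]
contact_force: [-12.1, 1.5, 12.0]
t 5.25 tip unit [-0.0186 -0.0607  0.0694] tcp goal [ 0.53  -0.106  0.093] F [-12.1   1.5  12. ]
 shift [0.0018, 0.0007, -0.0228] twist [-0.004, -0.0172, -0.0023] q [-0.32, 0.55, 1.58, -0.0, 1.02, -0.34]
```

View pics/crop2.png

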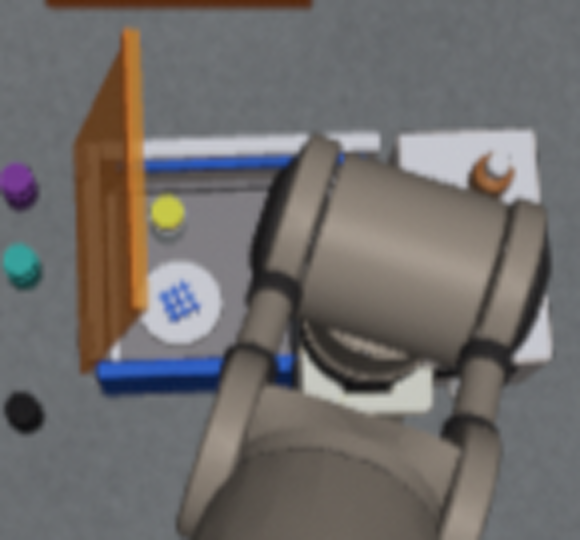

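The top view shows the panel up at the chamber front, with the arm hiding the rest. I'll back off, measure, then go round the lid's front to its hinge side.

```bash
python3 -m creep '[{"translation":[0,0,-0.03],"twist":[0,0.01,0],"hand":0},{"translation":[-0.02,0,-0.07],"twist":[0,0.017,0],"hand":0},{"translation":[-0.07,0.02,-0.11],"twist":[0,0.017,0],"hand":0},{"translation":[-0.11,0.045,-0.13],"twist":[0,0.017,0],"hand":0},{"translation":[-0.15,0.08,-0.13],"twist":[0,0.017,0],"hand":0}]'
python3 -m creep '[{"translation":[-0.04,0.03,0],"twist":[0,0,0],"hand":0},{"translation":[-0.06,0.075,0],"twist":[0,0,0],"hand":0},{"translation":[-0.06,0.12,0],"twist":[0,0,0],"hand":0},{"translation":[-0.06,0.155,0.02],"twist":[0,0,0],"hand":0},{"translation":[-0.06,0.18,0.05],"twist":[0,0,0],"hand":0}]'
python3 - <<'E'
from h import *
plan((.07,.16,.28),1)
t=robot.read_camera("top");cv2.imwrite("pics/top2.png",t)
cv2.imwrite("pics/crop3.png",cv2.resize(t[125:260,235:370],None,fx=4,fy=4,interpolation=2))
E
```

```text
time: 5.8
tool_pos: [0.4237, -0.0412, 0.2327]
tool_rot: [3.098, 1.535, 3.117]
contact_force: [1.1, 0.6, -0.0]
opening: 0.0005
time: 6.3
tool_pos: [0.4723, 0.1418, 0.2918]
tool_rot: [3.102, 1.537, 3.123]
contact_force: [0.4, -1.2, 0.5]
opening: 0.0003
t 6.3 tip unit [-0.0928  0.1888  0.2668] tcp goal [0.635 0.117 0.305] F [ 0.4 -1.2  0.5]
 shift [-0.0187, -0.028, 0.1616] twist [-0.005, -0.0338, -0.0014] q [0.13, 0.26, 1.47, 0.01, 1.45, 0.11]
```

View pics/crop3.png

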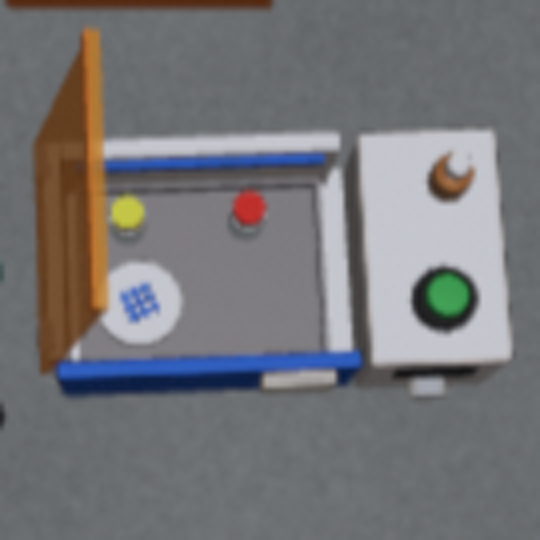

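```bash
python3 - <<'E'
from h import *
def prof(fn,z):
    im=cv2.imread(fn);h=cv2.cvtColor(im,cv2.COLOR_BGR2HSV);m=cv2.inRange(h,(105,120,50),(130,255,255))
    m[:180]=0; out=[]
    for lo,hi in((265,275),(290,298),(303,312)):
        c=[];
        for u in range(lo,hi):
            v=np.flatnonzero(m[180:262,u])+180
            v=v[v>v.max()-14] if len(v) else v
            # sub-pixel: largest gap-free run touching the panel
            if len(v): c.append((u,v.min()-.5))
        c=np.array(c);p=onz("top",c.mean(0) if 0 else (c[:,0].mean(),np.median(c[:,1])),z);out.append(w2unit(p).round(4)[:2].tolist())
    return out
print(prof("pics/top0.png",.096));print(prof("pics/top2.png",.096))
t=cv2.imread("pics/top2.png")
for u in(290,310): print([ (v,t[v,u].tolist()) for v in range(209,222)])
E
```

```text
[[-0.0745, 0.0474], [-0.0737, -0.0159], [-0.0747, -0.0515]]
[[-0.0023, 0.0454], [-0.0015, -0.0187], [0.0002, -0.0548]]
[(209, [129, 125, 128]), (210, [131, 127, 129]), (211, [130, 125, 128]), (212, [131, 124, 125]), (213, [139, 114, 109]), (214, [163, 91, 61]), (215, [187, 93, 47]), (216, [189, 94, 48]), (217, [167, 83, 42]), (218, [102, 48, 21]), (219, [72, 32, 13]), (220, [69, 30, 11]), (221, [70, 36, 20])]
[(209, [130, 125, 128]), (210, [129, 125, 128]), (211, [129, 125, 127]), (212, [128, 113, 111]), (213, [146, 89, 69]), (214, [184, 91, 48]), (215, [191, 94, 48]), (216, [182, 95, 58]), (217, [159, 121, 112]), (218, [165, 163, 166]), (219, [165, 165, 169]), (220, [153, 154, 159]), (221, [118, 123, 128])]
```

Panel's back edge measures unit x ≈ -0.001 ± 0.002. Together with the force jump from 2 N to 12 N, that means the tray is home. Next, the lid.

```bash
python3 -m creep '[{"translation":[-0.005,-0.005,0.045],"twist":[0,-0.017,0],"hand":0},{"translation":[-0.01,-0.01,0.09],"twist":[0,-0.034,0],"hand":0},{"translation":[-0.018,-0.02,0.135],"twist":[0,-0.034,0],"hand":0},{"translation":[-0.018,-0.028,0.162],"twist":[0,-0.034,0],"hand":0},{"translation":[-0.018,-0.028,0.162],"twist":[0,-0.034,0],"hand":0}]'
python3 - <<'E'
from h import *
plan((.07,.12,.28),1)
cv2.imwrite("pics/w4.png",robot.read_camera("wrist"))
C=cam("wrist");print([proj("wrist",unit2w((x,.069,.312)),C).round(0).tolist() for x in(-.01,.15)])
E
```

```text
time: 6.85
tool_pos: [0.6424, 0.1177, 0.3]
tool_rot: [1.676, 1.569, 1.696]
contact_force: [-0.5, -0.8, -0.7]
opening: 0.0004
t 6.85 tip unit [0.0774 0.1603 0.275 ] tcp goal [0.636 0.077 0.305] F [-0.5 -0.8 -0.7]
 shift [-0.0051, -0.0403, -0.0071] twist [-0.0071, -0.0002, -0.0022] q [0.06, 0.56, 0.98, 0.0, 1.6, 0.04]
[[142.0, 413.0], [404.0, 412.0]]
```

View pics/w4.png

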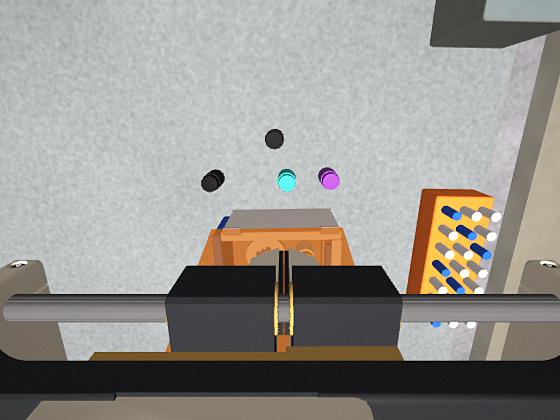

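The fingers are at (283,260) on the hinge side of the amber lid, with the look-alikes well clear. I'll swing it.

```bash
python3 -m creep '[{"translation":[-0.009,-0.035,-0.007],"twist":[0,0,0],"hand":0},{"translation":[-0.009,-0.060,-0.007],"twist":[0,0,0],"hand":0},{"translation":[-0.009,-0.072,-0.007],"twist":[0,0,0],"hand":0},{"translation":[-0.007,-0.084,-0.007],"twist":[0,0,0],"hand":0},{"translation":[-0.003,-0.096,-0.007],"twist":[0,0,0],"hand":0}]'
python3 -c "
from h import *
plan((.07,.0513,.2748),1);plan((.07,.0192,.2585),1)"
```

```text
time: 7.4
tool_pos: [0.6354, 0.0224, 0.3042]
tool_rot: [1.305, 1.568, 1.326]
contact_force: [-0.9, 0.1, 8.6]
opening: 0.0004
t 7.4 tip unit [0.068  0.0652 0.2792] tcp goal [0.638 0.009 0.3  ] F [-0.9  0.1  8.6]
 shift [0.0044, -0.0138, 0.0021] twist [-0.0056, 0.0007, -0.0027] q [-0.09, 0.52, 1.04, 0.0, 1.58, -0.11]
t 7.4 tip unit [0.068  0.0652 0.2792] tcp goal [ 0.639 -0.023  0.284] F [-0.9  0.1  8.6]
 shift [0.0206, -0.046, 0.0023] twist [-0.0056, 0.0007, -0.0027] q [-0.09, 0.52, 1.04, 0.0, 1.58, -0.11]
```

```bash
python3 -m creep '[{"translation":[0.004,-0.014,0.002],"twist":[0,0,0],"hand":0},{"translation":[0.012,-0.030,0.002],"twist":[0,0,0],"hand":0},{"translation":[0.020,-0.046,0.002],"twist":[0,0,0],"hand":0},{"translation":[0.020,-0.046,0.002],"twist":[0,0,0],"hand":0}]'
python3 - <<'E'
from h import *
plan((.07,-.0089,.2361),1);plan((.07,-.0321,.2086),1)
s=robot.read_camera("scene");cv2.imwrite("pics/s2.png",s);cv2.imwrite("pics/crop4.png",cv2.resize(s[110:310,190:390],None,fx=3,fy=3))
E
```

```text
time: 7.8
tool_pos: [0.6378, -0.0253, 0.282]
tool_rot: [2.289, 1.567, 2.308]
contact_force: [0.1, -0.0, -0.2]
opening: 0.0004
t 7.8 tip unit [0.069  0.0175 0.257 ] tcp goal [ 0.639 -0.052  0.261] F [ 0.1 -0.  -0.2]
 shift [0.0208, -0.0264, 0.0012] twist [-0.0075, -0.0024, -0.0028] q [-0.16, 0.53, 1.07, 0.0, 1.54, -0.18]
t 7.8 tip unit [0.069  0.0175 0.257 ] tcp goal [ 0.64  -0.075  0.234] F [ 0.1 -0.  -0.2]
 shift [0.0482, -0.0496, 0.0014] twist [-0.0075, -0.0024, -0.0028] q [-0.16, 0.53, 1.07, 0.0, 1.54, -0.18]
```

View pics/crop4.png

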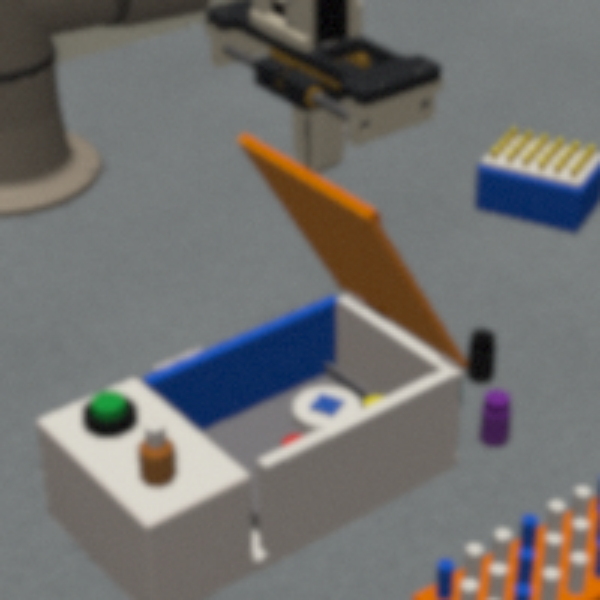

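The lid is following (edge at (240,140)–(375,215) in the crop, about 1 rad) with the fingers behind it near the edge. I'll continue the arc.

```bash
python3 -m creep '[{"translation":[0.010,-0.013,0.001],"twist":[0,0,0],"hand":0},{"translation":[0.021,-0.0265,0.001],"twist":[0,0,0],"hand":0},{"translation":[0.034,-0.039,0.001],"twist":[0,0,0],"hand":0},{"translation":[0.048,-0.050,0.001],"twist":[0,0,0],"hand":0}]'
python3 -m creep '[{"translation":[0.016,-0.009,0],"twist":[0,0,0],"hand":0},{"translation":[0.032,-0.017,0],"twist":[0,0,0],"hand":0},{"translation":[0.049,-0.023,0],"twist":[0,0,0],"hand":0},{"translation":[0.066,-0.028,0],"twist":[0,0,0],"hand":0}]'
python3 -c "
from h import *
plan((.07,-.0635,.107),1)"
```

```text
time: 8.25
tool_pos: [0.6397, -0.0754, 0.2331]
tool_rot: [2.18, 1.567, 2.199]
contact_force: [0.2, -0.0, 0.6]
opening: 0.0004
time: 8.65
tool_pos: [0.6396, -0.1046, 0.1652]
tool_rot: [2.375, 1.566, 2.393]
contact_force: [0.2, -0.3, 0.6]
opening: 0.0001
t 8.65 tip unit [ 0.0687 -0.0618  0.1402] tcp goal [ 0.641 -0.106  0.132] F [ 0.2 -0.3  0.6]
 shift [0.0332, -0.0017, 0.0013] twist [-0.0082, -0.0032, -0.0031] q [-0.28, 0.62, 1.24, 0.0, 1.29, -0.3]
```

```bash
python3 -m creep '[{"translation":[0.010,-0.001,0],"twist":[0,0,0],"hand":0},{"translation":[0.020,-0.002,0],"twist":[0,0,0],"hand":0},{"translation":[0.027,-0.002,0],"twist":[0,0,0],"hand":0},{"translation":[0.032,-0.002,0],"twist":[0,0,0],"hand":0},{"translation":[0.035,-0.002,0],"twist":[0,0,0],"hand":0}]'
python3 -m creep '[{"translation":[0.0015,0,0],"twist":[0,0,0],"hand":0},{"translation":[0.003,0,0],"twist":[0,0,0],"hand":0},{"translation":[0.003,0,0],"twist":[0,0,0],"hand":0}]'
python3 -c "
from h import *
plan((.07,-.0635,.107),1)"
```

```text
time: 9.15
tool_pos: [0.6396, -0.1063, 0.13]
tool_rot: [2.349, 1.567, 2.367]
contact_force: [-0.3, -0.5, 2.0]
opening: 0.0004
time: 9.45
tool_pos: [0.6397, -0.1061, 0.1271]
tool_rot: [2.277, 1.567, 2.296]
contact_force: [0.9, 0.5, 0.1]
opening: 0.0006
t 9.45 tip unit [ 0.0688 -0.0634  0.1021] tcp goal [ 0.641 -0.106  0.132] F [0.9 0.5 0.1]
 shift [-0.0049, -0.0, 0.0011] twist [-0.0077, -0.0025, -0.003] q [-0.28, 0.65, 1.29, 0.0, 1.2, -0.3]
```

```bash
python3 - <<'E'
from h import *
s=robot.read_camera("scene");cv2.imwrite("pics/s3.png",s);cv2.imwrite("pics/crop5.png",cv2.resize(s[160:310,190:390],None,fx=4,fy=4,interpolation=2))
E
```

```text
(no output)
```

View pics/crop5.png

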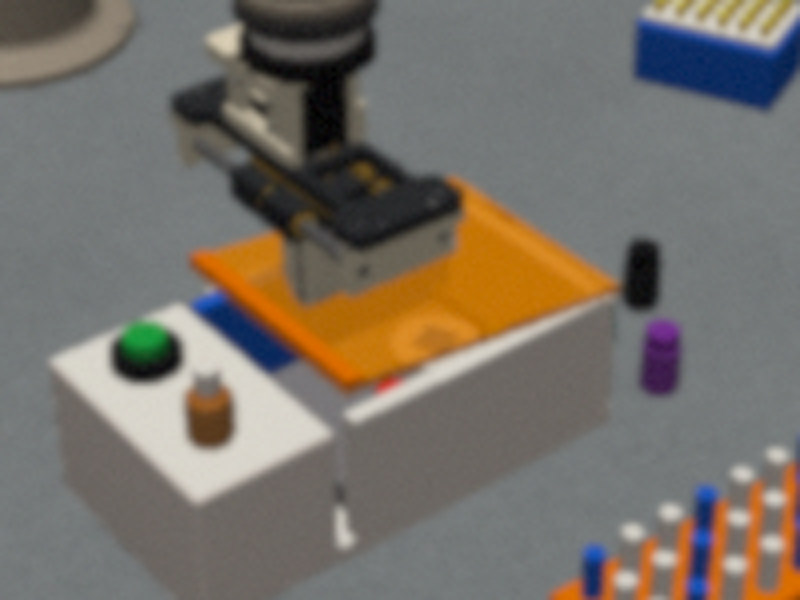

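```bash
python3 - <<'E'
from h import *
print("tip proj crop",[((proj("scene",unit2w((.069+dx,-.0634,.102)))-[190,160])*4).round(0).tolist() for dx in(-.02,0,.02)])
for a in(0,.05,.1,.15,.2,.25):
    y,z=.107-.209*np.cos(a),.107+.209*np.sin(a)
    print(a,[((proj("scene",unit2w((x,y,z)))-[190,160])*4).round(0).tolist() for x in(-.01,.15)])
E
```

```text
tip proj crop [[294.0, 313.0], [313.0, 328.0], [333.0, 344.0]]
0 [[187.0, 284.0], [341.0, 415.0]]
0.05 [[187.0, 270.0], [341.0, 400.0]]
0.1 [[187.0, 255.0], [342.0, 385.0]]
0.15 [[188.0, 240.0], [344.0, 369.0]]
0.2 [[189.0, 225.0], [346.0, 353.0]]
0.25 [[191.0, 210.0], [349.0, 336.0]]
```

```bash
python3 - <<'E'
from h import *
print("crop4 tip pred",[((proj("scene",unit2w((.069+dx,.0175,.257)))-[190,110])*3).round(0).tolist() for dx in(-.02,0,.02)])
E
for i in 1 2 3; do python3 -m creep '[{"translation":[0.002,0,0],"twist":[0,0,0],"hand":0},{"translation":[0.004,0,0],"twist":[0,0,0],"hand":0}]' | egrep 'pos|force'; done
```

```text
crop4 tip pred [[300.0, 185.0], [315.0, 195.0], [332.0, 205.0]]
tool_pos: [0.6399, -0.1062, 0.1234]
contact_force: [0.2, -0.1, 0.7]
tool_pos: [0.6399, -0.1062, 0.1192]
contact_force: [0.2, -0.1, 1.2]
tool_pos: [0.6399, -0.1062, 0.115]
contact_force: [0.6, -0.8, 0.9]
```

```bash
for i in 1 2 3; do python3 -m creep '[{"translation":[0.002,0,0],"twist":[0,0,0],"hand":0},{"translation":[0.004,0,0],"twist":[0,0,0],"hand":0}]' | egrep 'pos|force'; done
python3 - <<'E'
from h import *
plan((.07,-.0635,.107),1)
s=robot.read_camera("scene");cv2.imwrite("pics/s4.png",s);cv2.imwrite("pics/crop6.png",cv2.resize(s[160:310,190:390],None,fx=4,fy=4,interpolation=2))
E
```

```text
tool_pos: [0.6399, -0.1062, 0.1107]
contact_force: [-0.0, 0.1, -0.2]
tool_pos: [0.64, -0.1062, 0.1082]
contact_force: [-7.3, 1.1, 19.3]
tool_pos: [0.6401, -0.1063, 0.1079]
contact_force: [-11.4, 2.7, 31.9]
t 10.7 tip unit [ 0.0693 -0.0636  0.0829] tcp goal [ 0.641 -0.106  0.132] F [-11.4   2.7  31.9]
 shift [-0.0241, 0.0001, 0.0008] twist [-0.0075, 0.0007, -0.0016] q [-0.28, 0.67, 1.31, 0.0, 1.16, -0.3]
```

View pics/crop6.png

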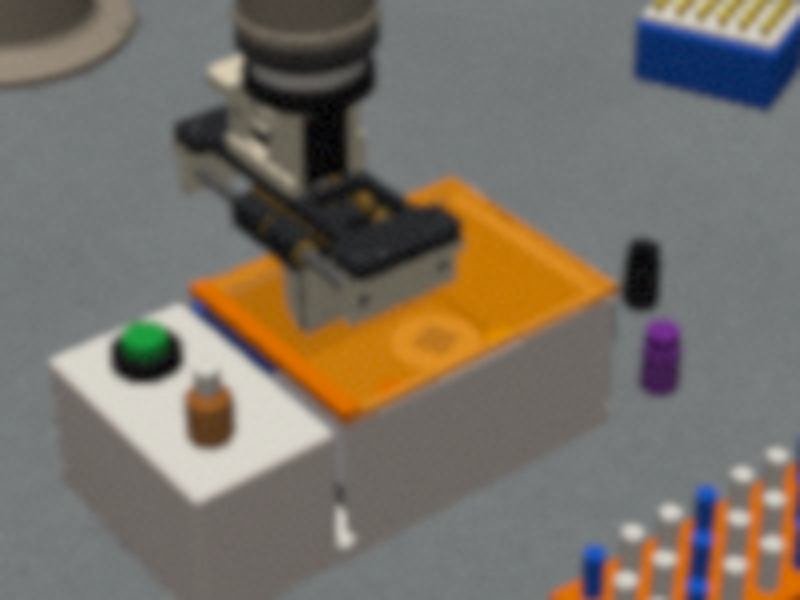

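Lid edge at crop (195,284)–(350,415) matches angle 0, and the force jumped to 32 N at the stop, so it is shut. But the contact came at TCP z ≈ 0.108, about 23 mm earlier than the nominal tip. I'll lift off and check where the fingertips really are before pressing the button.

```bash
python3 -m creep '[{"translation":[-0.03,0,0],"twist":[0,0,0],"hand":0},{"translation":[-0.07,0,0],"twist":[0,0,0],"hand":0},{"translation":[-0.10,-0.02,-0.01],"twist":[-0.14,0,0],"hand":0},{"translation":[-0.10,-0.06,-0.025],"twist":[-0.28,0,0],"hand":0},{"translation":[-0.10,-0.095,-0.037],"twist":[-0.42,0,0],"hand":0}]'
python3 - <<'E'
from h import *
c=robot.calibration("wrist");K=np.array(c["intrinsics"]);M=np.array(c["mount"])
for p in((0,0,0),(.006,0,0),(.025,0,0),(.025,.0095,0),(.025,0,.019),(0,0,.019),(0,.0095,.0)):
    q=M[:3,:3].T@(np.array(p)-M[:3,3])*[1,-1,-1];print(p,(K@q/q[2])[:2].round(0))
plan((.032,-.159,.16),-1,(0,1,0));plan((.032,-.159,.16),1,(0,1,0))
d=two("top",(349,166.5),"scene",(241.8,258));print("dropper unit",w2unit(d[0]).round(3))
cv2.imwrite("pics/w5.png",robot.read_camera("wrist"))
E
```

```text
time: 11.25
tool_pos: [0.6047, -0.203, 0.2093]
tool_rot: [-0.32, 1.568, 0.126]
contact_force: [-0.0, 0.2, -0.1]
opening: 0.0008
(0, 0, 0) [282. 266.]
(0.006, 0, 0) [282. 261.]
(0.025, 0, 0) [282. 248.]
(0.025, 0.0095, 0) [282. 234.]
(0.025, 0, 0.019) [312. 248.]
(0, 0, 0.019) [316. 266.]
(0, 0.0095, 0.0) [282. 251.]
t 11.25 tip unit [ 0.0314 -0.1593  0.1843] tcp goal [ 0.605 -0.203  0.185] F [-0.   0.2 -0.1]
 shift [0.0243, 0.0, 0.0007] twist [1.9905, 0.0027, -0.0022] q [-0.44, 0.56, 1.22, 0.0, 1.36, -0.89]
t 11.25 tip unit [ 0.0314 -0.1593  0.1843] tcp goal [ 0.605 -0.203  0.185] F [-0.   0.2 -0.1]
 shift [0.0243, 0.0, 0.0007] twist [-1.1511, 0.0019, 0.0024] q [-0.44, 0.56, 1.22, 0.0, 1.36, -0.89]
dropper unit [ 0.114 -0.167  0.132]
```

The picture limit is reached, so code and forces must do from here. The wrist geometry and the contact heights agree: the shut fingertips end about level with the TCP, so I pushed the tray near the pad's top edge. I'll give the pad a check push at its true centre, jaws along unit y, before touching the button.

```bash
python3 - <<'E'
from h import *
plan((-.10,-.06,.18),1,(0,1,0))
E
```

```text
t 11.3 tip unit [ 0.029  -0.1652  0.1833] tcp goal [ 0.471 -0.107  0.205] F [ 0.2 -4.   0.6]
 shift [0.0031, 0.149, -0.0741] twist [-1.1455, -0.0018, 0.0015] q [-0.45, 0.57, 1.22, -0.0, 1.36, -0.9]
```

```bash
python3 -m creep '[{"translation":[0,0.035,-0.017],"twist":[-0.14,0,0],"hand":0},{"translation":[0,0.070,-0.035],"twist":[-0.29,0,0],"hand":0},{"translation":[0,0.105,-0.052],"twist":[-0.43,0,0],"hand":0},{"translation":[0.003,0.149,-0.074],"twist":[-0.57,0,0],"hand":0},{"translation":[0.003,0.149,-0.074],"twist":[-0.71,0,0],"hand":0}]' | egrep 'pos|force'
python3 -m creep '[{"translation":[0,0,0],"twist":[-0.14,0,0],"hand":0},{"translation":[0,0,0],"twist":[-0.28,0,0],"hand":0},{"translation":[0,0,0],"twist":[-0.43,0,0],"hand":0},{"translation":[0,0,0],"twist":[-0.43,0,0],"hand":0}]' | egrep 'pos|force'
python3 - <<'E'
from h import *
plan((-.06,-.06,.051),1,(0,1,0))
E
```

```text
tool_pos: [0.4645, -0.1027, 0.2033]
contact_force: [-0.4, -0.4, 0.3]
tool_pos: [0.4644, -0.1024, 0.2032]
contact_force: [0.5, -0.6, 0.5]
t 12.2 tip unit [-0.1065 -0.0551  0.1782] tcp goal [ 0.511 -0.106  0.076] F [ 0.5 -0.6  0.5]
 shift [0.1269, -0.0473, -0.0052] twist [0.0021, 0.0024, -0.0078] q [-0.38, 0.28, 1.69, -0.0, 1.18, -1.98]
```

```bash
python3 -m creep '[{"translation":[0.045,0,-0.005],"twist":[0,0,0],"hand":0},{"translation":[0.09,0,-0.005],"twist":[0,0,0],"hand":0},{"translation":[0.127,0,-0.005],"twist":[0,0,0],"hand":0},{"translation":[0.127,-0.030,-0.005],"twist":[0,0,0],"hand":0},{"translation":[0.127,-0.055,-0.005],"twist":[0,0,0],"hand":0}]' | egrep 'pos|force'
python3 -c "
from h import *
plan((-.0315,-.06,.051),1,(0,1,0))"
python3 -m creep '[{"translation":[0,-0.005,0],"twist":[0,0,0],"hand":0},{"translation":[0,-0.010,0],"twist":[0,0,0],"hand":0},{"translation":[0,-0.013,0],"twist":[0,0,0],"hand":0}]' | egrep 'pos|force'
for i in 1 2 3; do python3 -m creep '[{"translation":[0,-0.0015,0],"twist":[0,0,0],"hand":0},{"translation":[0,-0.003,0],"twist":[0,0,0],"hand":0}]' | egrep 'pos|force'; done
python3 -c "
from h import *
plan((-.0315,-.06,.051),1,(0,1,0))"
```

```text
tool_pos: [0.5182, -0.1053, 0.0742]
contact_force: [1.2, -0.7, 0.7]
t 12.7 tip unit [-0.0528 -0.0593  0.0492] tcp goal [ 0.539 -0.105  0.076] F [ 1.2 -0.7  0.7]
 shift [-0.002, -0.021, -0.0005] twist [-0.0038, 0.0037, -0.0109] q [-0.35, 0.53, 1.7, -0.0, 0.92, -1.94]
tool_pos: [0.5307, -0.1048, 0.0739]
contact_force: [-0.0, -0.2, 0.2]
tool_pos: [0.5332, -0.1047, 0.0741]
contact_force: [1.2, -0.6, -0.1]
tool_pos: [0.5361, -0.1047, 0.0742]
contact_force: [0.5, 0.4, -0.0]
tool_pos: [0.5376, -0.1046, 0.0741]
contact_force: [-9.9, -2.1, 7.7]
t 13.6 tip unit [-0.0335 -0.0592  0.0492] tcp goal [ 0.539 -0.105  0.076] F [-9.9 -2.1  7.7]
 shift [-0.0019, -0.0016, -0.0007] twist [-0.0061, 0.0043, -0.0157] q [-0.33, 0.56, 1.64, -0.0, 0.96, -1.92]
```

```bash
for i in 1 2 ; do python3 -m creep '[{"translation":[0,-0.001,0],"twist":[0,0,0],"hand":0},{"translation":[0,-0.002,0],"twist":[0,0,0],"hand":0}]' | egrep 'pos|force'; done
python3 -c "
from h import *
plan((-.0315,-.06,.051),1,(0,1,0))"
```

```text
tool_pos: [0.5376, -0.1046, 0.0741]
contact_force: [-11.8, -2.1, 8.5]
tool_pos: [0.5375, -0.1046, 0.0741]
contact_force: [-12.3, -2.2, 9.5]
t 14.0 tip unit [-0.0338 -0.0591  0.0491] tcp goal [ 0.539 -0.105  0.076] F [-12.3  -2.2   9.5]
 shift [-0.002, -0.0017, -0.0008] twist [-0.0051, 0.005, -0.0252] q [-0.33, 0.56, 1.63, -0.0, 0.97, -1.92]
```

Blocked at 12 N without moving, at the home position, so the tray is home. Next, the button.

```bash
python3 -m creep '[{"translation":[0,0.03,0],"twist":[0,0,0],"hand":0},{"translation":[-0.02,0.06,0],"twist":[0,0,0],"hand":0},{"translation":[-0.06,0.06,-0.02],"twist":[0,0,0],"hand":0},{"translation":[-0.10,0.05,-0.04],"twist":[0,0,0],"hand":0},{"translation":[-0.12,0.02,-0.07],"twist":[0,0,0],"hand":0}]' | egrep 'pos|force'
python3 -c "
from h import *
plan((.032,-.159,.15),1,(0,1,0))"
```

```text
tool_pos: [0.5225, -0.1759, 0.1986]
contact_force: [1.3, -0.6, 1.4]
t 14.5 tip unit [-0.0507 -0.13    0.1736] tcp goal [ 0.605 -0.203  0.175] F [ 1.3 -0.6  1.4]
 shift [0.0218, -0.0828, -0.0286] twist [-0.0048, 0.003, -0.0207] q [-0.46, 0.43, 1.48, -0.01, 1.26, -2.05]
```

```bash
python3 -m creep '[{"translation":[0,-0.04,-0.015],"twist":[0,0,-0.02],"hand":0},{"translation":[0,-0.083,-0.029],"twist":[0,0,-0.02],"hand":0},{"translation":[0.022,-0.083,-0.029],"twist":[0,0,-0.02],"hand":0},{"translation":[0.030,-0.083,-0.029],"twist":[0,0,-0.02],"hand":0}]' | egrep 'pos|force'
python3 - <<'E'
from h import *
plan((.032,-.159,.095),1,(0,1,0))
C=cam("wrist");im=robot.read_camera("wrist");cv2.imwrite("pics/w6.png",im)
h=cv2.cvtColor(im,cv2.COLOR_BGR2HSV);m=cv2.inRange(h,(45,120,40),(85,255,255));n,l,st,c=cv2.connectedComponentsWithStats(m)
for i in range(1,n):
    if st[i,4]>30:print(st[i],c[i])
print(proj("wrist",unit2w((.032,-.159,.114)),C),[proj("wrist",unit2w((.032+a,-.159+b,.114)),C).round(0).tolist() for a,b in((.014,0),(-.014,0),(0,.014),(0,-.014))])
t=robot.read_camera("top");s=robot.read_camera("scene")
for n,i in(("t",t),("s",s)):cv2.imwrite(f"pics/{n}9.png",i)
E
```

```text
tool_pos: [0.6054, -0.2029, 0.164]
contact_force: [-0.4, 0.0, -0.2]
t 14.9 tip unit [ 0.0319 -0.1591  0.139 ] tcp goal [ 0.605 -0.203  0.12 ] F [-0.4  0.  -0.2]
 shift [0.044, -0.0002, 0.0001] twist [-0.0049, 0.0047, -0.0034] q [-0.44, 0.6, 1.27, 0.0, 1.27, -2.04]
[ 264  215   39   40 1165] [283.01802575 232.94849785]
[283.68213628 233.39764075] [[284.0, 251.0], [284.0, 215.0], [303.0, 233.0], [264.0, 234.0]]
```

The wrist camera sees the button at (283,233), and the projected estimate is (284,233), so it is aligned. I'll press.

```bash
python3 -m creep '[{"translation":[0.020,0,0],"twist":[0,0,0],"hand":0},{"translation":[0.036,0,0],"twist":[0,0,0],"hand":0},{"translation":[0.042,0,0],"twist":[0,0,0],"hand":0},{"translation":[0.045,0,0],"twist":[0,0,0],"hand":0}]' | egrep 'pos|force'
for i in 1 2 3; do python3 -m creep '[{"translation":[0.0015,0,0],"twist":[0,0,0],"hand":0},{"translation":[0.003,0,0],"twist":[0,0,0],"hand":0}]' | egrep 'pos|force'; done
```

```text
tool_pos: [0.6042, -0.2022, 0.122]
contact_force: [-0.7, 1.2, 1.8]
tool_pos: [0.6044, -0.2023, 0.1204]
contact_force: [-1.5, 1.4, 3.6]
tool_pos: [0.6047, -0.2023, 0.1182]
contact_force: [-1.8, 1.5, 4.5]
tool_pos: [0.6048, -0.2024, 0.1171]
contact_force: [-8.2, 3.7, 21.2]
```

```bash
python3 -m creep '[{"translation":[0.001,0,0],"twist":[0,0,0],"hand":0},{"translation":[0.001,0,0],"twist":[0,0,0],"hand":0},{"translation":[0.001,0,0],"twist":[0,0,0],"hand":0}]' | egrep 'pos|force'
python3 -m creep '[{"translation":[-0.01,0,0],"twist":[0,0,0],"hand":0},{"translation":[-0.03,0,0],"twist":[0,0,0],"hand":0},{"translation":[-0.07,0,0],"twist":[0,0,0],"hand":0},{"translation":[-0.11,0.03,0],"twist":[0,0,0],"hand":0},{"translation":[-0.13,0.07,0],"twist":[0,0,0],"hand":0}]' | egrep 'pos|force'
python3 -m creep '[{"translation":[0,0.045,-0.02],"twist":[0,0,0],"hand":0},{"translation":[0,0.08,-0.05],"twist":[0,0,0],"hand":0},{"translation":[0,0.11,-0.09],"twist":[0,0,0],"hand":0},{"translation":[0,0.11,-0.12],"twist":[0,0,0],"hand":0},{"translation":[0,0.11,-0.12],"twist":[0,0,0],"hand":0}]'
python3 - <<'E'
from h import *
t=robot.read_camera("top");s=robot.read_camera("scene");cv2.imwrite("pics/tf.png",t);cv2.imwrite("pics/sf.png",s)
def bl(im,lo,hi,roi):
    h=cv2.cvtColor(im,cv2.COLOR_BGR2HSV);m=cv2.inRange(h,lo,hi);k=np.zeros_like(m);x0,y0,x1,y1=roi;k[y0:y1,x0:x1]=m[y0:y1,x0:x1]
    n,l,st,c=cv2.connectedComponentsWithStats(k);return [(st[i].tolist(),c[i].round(1).tolist()) for i in range(1,n) if st[i,4]>12]
T0=cv2.imread("pics/top0.png");S0=cv2.imread("pics/scene0.png")
G=((45,120,50),(85,255,255));print("green",bl(T0,*G,(330,185,360,215)),bl(t,*G,(330,185,360,215)),bl(S0,*G,(210,230,240,260)),bl(s,*G,(210,230,240,260)))
Rr=((0,130,80),(4,255,255));Y=((22,130,80),(38,255,255))
for nm,c in(("red",Rr),("yel",Y)):print(nm,bl(cv2.imread("pics/top2.png"),*c,(240,160,330,240)),bl(t,*c,(240,160,330,240)))
Or=((5,150,100),(20,255,255))
h=cv2.cvtColor(s,cv2.COLOR_BGR2HSV);m=cv2.inRange(h,*Or);k=np.zeros_like(m);k[190:275,232:350]=m[190:275,232:350]
c=max(cv2.findContours(k,0,1)[0],key=cv2.contourArea);print("lid scene",cv2.approxPolyDP(c,3,True)[:,0].tolist())
print("lid shut pred",[proj("scene",unit2w(p)).round(0).tolist() for p in((-.01,-.102,.107),(.15,-.102,.107),(.15,.107,.107),(-.01,.107,.107))])
# panel
for fn in("pics/top2.png","pics/tf.png"):
    h=cv2.cvtColor(cv2.imread(fn),cv2.COLOR_BGR2HSV);m=cv2.inRange(h,(105,120,50),(130,255,255));k=np.zeros_like(m);k[205:262,240:330]=m[205:262,240:330];a=np.argwhere(k);print("panel rows",np.bincount(a[:,0])[205:].tolist())
# bystanders: difference images
d=cv2.absdiff(T0,t).max(2)
for nm,(x,y,r) in dict(dropper=(349,168,10),jar=(441,177,18),beaker=(99,200,22),tipbox=(108,269,28),spatula=(417,275,38),black1=(231,228,8),black2=(210,198,8),turq=(230,191,8),purp=(230,172,8)).items():
    w=d[y-r:y+r,x-r:x+r];print(nm,int((w>50).sum()),w.size)
E
```

```text
tool_pos: [0.6047, -0.2023, 0.1174]
contact_force: [-4.4, 1.7, 10.7]
tool_pos: [0.536, -0.2048, 0.2505]
contact_force: [-0.1, -0.6, 0.4]
time: 17.35
tool_pos: [0.4281, -0.331, 0.2501]
tool_rot: [-1.989, 1.562, -0.399]
contact_force: [0.7, 0.0, -0.9]
opening: 0.0005
green [([341, 193, 12, 11, 98], [346.2, 198.3])] [([341, 193, 11, 11, 97], [346.2, 198.2])] [([220, 240, 13, 11, 93], [225.6, 245.3])] [([220, 241, 13, 10, 91], [225.6, 245.4])]
red [([293, 173, 8, 8, 49], [296.7, 176.5])] []
yel [([263, 174, 8, 8, 45], [266.2, 177.8])] []
lid scene [[343, 231], [300, 205], [238, 233], [276, 265]]
lid shut pred [[237.0, 231.0], [275.0, 264.0], [344.0, 231.0], [303.0, 203.0]]
panel rows [0, 0, 0, 0, 0, 0, 0, 0, 18, 46, 73, 77, 62, 54, 53, 52, 48, 28, 4]
panel rows [0, 0, 0, 0, 0, 0, 0, 0, 0, 0, 0, 6, 17, 41, 53, 52, 48, 27, 2]
dropper 0 400
jar 0 1296
beaker 0 1936
tipbox 0 3136
spatula 2201 5776
black1 0 256
black2 0 256
turq 0 256
purp 0 256
```

```bash
python3 -m creep '[{"translation":[0,0.02,0.04],"twist":[0,0,0],"hand":0},{"translation":[0,0.03,0.08],"twist":[0,0,0],"hand":0},{"translation":[0,0.03,0.12],"twist":[0,0,0],"hand":0},{"translation":[0,0.03,0.15],"twist":[0,0,0],"hand":0},{"translation":[0,0.03,0.15],"twist":[0,0,0],"hand":0}]' | egrep 'pos|force'
python3 - <<'E'
from h import *
t=robot.read_camera("top");cv2.imwrite("pics/tf2.png",t);T0=cv2.imread("pics/top0.png");T2=cv2.imread("pics/top2.png")
print("spatula diff",int((cv2.absdiff(T0,t).max(2)[237:313,379:455]>50).sum()), "t9",int((cv2.absdiff(T0,cv2.imread("pics/t9.png")).max(2)[237:313,379:455]>50).sum()))
# darkest-blue / reddest spots through the lid near the caps' last positions
w=t[165:240,255:325].astype(int)
for nm,ch in(("red cap: -green",-w[:,:,1]),("yellow cap: +green",w[:,:,1])):
    b=cv2.GaussianBlur(ch.astype(np.float32),(5,5),0);y,x=np.unravel_index(b[:40].argmax(),b[:40].shape);print(nm,(x+255,y+165))
for q in((296,177),(266,178),(281,178),(281,200),(270,200)):print(q,t[q[1]-1:q[1]+2,q[0]-1:q[0]+2].mean((0,1)).round(0))
E
```

```text
tool_pos: [0.3953, -0.174, 0.2497]
contact_force: [-0.8, -0.5, 0.3]
spatula diff 498 t9 2
red cap: -green (np.int64(324), np.int64(167))
yellow cap: +green (np.int64(262), np.int64(201))
(296, 177) [ 47. 114. 190.]
(266, 178) [ 54. 146. 192.]
(281, 178) [ 60. 131. 178.]
(281, 200) [ 63. 135. 179.]
(270, 200) [ 71. 135. 173.]
```

```bash
python3 -c "
from cell import robot
print(robot.hand_in())"
```

```text
the job is handed in; nothing more can be done
None
```

I pushed the tray home, shut the lid, pressed the start button once fully and let go. I handed the job in at about 18 s of the 61 s, with the arm clear of everything.

**Tray:** a second push at the centre of the pad stopped dead at 12 N at the home position, and the panel's back edge measured unit x ≈ -1 ± 2 mm. That second push came after the lid was already shut. The first push had gone in near the pad's upper edge, so I checked it before touching the button.

**Lid:** the force jumped to 32 N at the stop, and the lid's outline in the last scene picture matches the predicted shut outline to within about 3 pixels.

**Button:** the force rose along the spring to about 4.5 N and then hit the stop at 21 N. After letting go, the button appears in the same place as at the start.

**Other items:**
- The two vial caps show as faint colour tints through the amber lid at their earlier positions. A direct colour mask for them found nothing through the lid.
- The dish was last seen undisturbed through the shut lid, before the button press.
- The dropper, jar, beaker, tip box and look-alikes are unchanged in the top view.
- The spatula was unchanged in the top view just before the press. In the last top views that area differs, probably because the arm hides it. The arm was at 0.25 m height there and felt no contact.

**Disagreement:** the fingertips touched about 23 mm nearer the TCP than `robot.tip_extent` states. I relied on contact forces and pictures for the final depths instead.

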